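# Extend the telescoping hood brush and hold it ready

## Robot

A 7-joint arm with a two-finger parallel gripper is mounted at the origin on the work surface. World frame = base frame: x ahead of the robot, y to its left, z up, the work surface at z = 0. Lengths are in mm, angles in rad, forces in N, time in s.
With the tool pointing down it reaches from about 400 to 900 mm from the base axis. Payload 5.6 kg.
Tool frame: the origin (TCP) lies midway between the tips of the shut fingers; the grasp point (between the pads) lies 19 mm behind it; z points along the fingers, y is the line along which they close (so a half turn about z gives the same grasp; the last joint's range is limited). The gripper opens to 92 mm and grips with 3 to 60 N. Pads are 20 mm wide; open, the fingers measure 128 mm over their backs; the gripper's body (75 mm by 189 mm) begins 69 mm behind the grasp point.
Start: joints at [-0.043, 0.468, -0.012, 1.603, 0.006, 1.071, -0.056], TCP at [650.007, -0.044, 214.592] pointing down, gripper open.
Joint ranges: [-2.53, 2.53], [-0.31, 2.02], [-1.57, 1.55], [0.28, 2.44], [-1.29, 4.43], [0.15, 1.84], [-2.92, 2.92]. Speed limits (rad/s): [2.57, 2.57, 3.14, 3.14, 3.14, 3.14, 3.14].

## Interface

Orientations are given as a rotation vector (axis times angle).
In Python, from cell import robot, grip, kin, viewer gives the robot as it stands. Calls block until the motion is done:
- robot.movep(position, orientation): joint-space move of the TCP to a pose.
- robot.servo_line(position, feed=150, rotation=None): straight line of the TCP; rotation=None keeps the orientation; feed is the mean speed in mm/s.
- robot.goto_joints(angles): joint-space move.
- grip(opening, newtons=None): opening from 0.0 (shut) to 1.0 (fully open); newtons is the grip in N (None keeps the last); returns when the fingers have stopped.
- robot.hold(seconds).
- kin.ik(position, orientation): joint angles nearest the present ones, or None.
- robot.observe(): the state.
- viewer.read_camera(name): name is "scene" or "side" or "wrist"; returns the picture (480x640x3 uint8, red, green, blue); there is no depth.
- viewer.camera_info(name): a dict with "camera_matrix" (3x3 intrinsics, pixels), "R" (3x3) and "t" (3): a world point X has camera coordinates R X + t. Camera axes: x right, y down, z forward; pixel columns grow to the right and rows downward; lengths in mm; the calibration is good to about 2 mm. A picture is of the moment at which its call begins: read the wrist's pose just before it. camera_info takes no time and is no camera call; for the wrist camera it gives the pose at the moment of the call.
A pose or a line that the arm cannot do raises robot.IKError and nothing moves.
- robot.job_done(): hands the job in; it is judged then, once.
Trained networks look in the newest picture that a camera, given by its name, has taken for a name from the list of things; names that differ only in an ending like _2 or _b are one class to them, and where a whole thing is asked for, a point or a joint stands for the part that bears it (a point fixed in the world has none). Each returns a list of dicts, best first, with "confidence" (0 to 1); they miss things now and then, are a little off and sometimes report something else, mostly with a low value. They report only what shows in the picture. A call takes as long as a camera call.
- viewer.silhouettes(name, camera): "mask" (480x640 bool, what is visible of it).
- viewer.pinpoint(name, camera): "at" ([x, y, z] in mm, in the coordinates of the camera as it stood for that picture, good to about 4 mm: a listed point, or the origin of a listed thing).
The state is a dict: "t": time; "joints": joint angles; "joint_velocities": joint speeds; "joint_torque": joint torques, N m; "tcp_pos": TCP position; "tcp_rot": TCP orientation; "contact_force": force on the tool from outside, world axes, zero at the start; "wrist_torque": the same for the moment, N m; "grip_width": opening from 0.0 (shut) to 1.0 (fully open); "grip_force": force on a finger pad.
Only numpy, scipy, OpenCV 4.12 (cv2) and the standard library are available. Lean on these libraries where they do the work, as an engineer would, in place of code of your own. Each camera call takes 0.05 s, during which the arm holds its last target. There are 200 camera calls.

## Task

The telescoping brush for scrubbing the hood over the wok burner lies closed up in the bamboo draining tray, with its head caught behind the tray's end board. Squeeze in the sprung button on the side of its handle gently (it is only plastic: never squeeze handle or button harder than 25 N), draw the handle steadily back, without yanking, past the first stop to the second stop, and let the button spring out again so that the brush locks at that length. Then take the handle clear of the button, lift the extended brush out and finish while still holding it, level and a hand's breadth above the tray, leaving the jar, bowls and spoon rest where they stand.

Things in the scene. Friction and masses are not known exactly. Their poses are not given: they have to be found in the camera images.
- tray: Bamboo draining tray, 420 mm long (its x), 170 mm wide (y), stuck to the counter on suction feet: it does not move. Origin: centre of its underside, z up. Long slats form the floor, top 26 mm above the counter. Side rails (inner faces y = +-75 mm) 40 mm high; 10 mm thick end boards (outer faces x = +-210 mm) 60 mm high.
- notch (a point): Bottom of the open-topped U cut-out, 24 mm wide, in the middle of the tray's +x end board, at its outer face, 30 mm above the counter. The brush's rod lies in it, the head outside, 3 to 20 mm off the board. Drawing the handle to its -x brings the head against the board, which holds it (over 40 N there is rough). Pressed on the board the head binds; eased 10 mm off it, it lifts out freely.
- brush: Handle of the telescoping brush: a loose light grey plastic bar, 30 mm wide (y) and 32 mm high (z), lying on the tray's slats, its x along the tray's x. Origin: on its underside, below the release button; it reaches from x = +30 mm (front, where the 14 mm rod slides out towards the head) to x = -180 mm. Whole brush about 0.3 kg. A squeeze of over 25 N is too rough.
- handle_mid (a point): Balance point of the extended brush, in the middle of the handle's section, 40 mm behind the button and 16 mm above the handle's underside.
- button_face (a point): Middle of the outer face of the release button, a black plastic block 20 mm long (along the handle) and 14 mm high that stands 5.5 mm out of the handle's +y side, at mid-height (16 mm above the handle's underside). Handle and button together are 35.5 mm wide.
- button (a joint): Release button, in m: 0 = out, 0.005 = fully in (then 0.5 mm proud). It starts to move at 3 N and is fully in at 7 N. In by more than 0.004 it frees the telescope, which then slides with about 3 N of rub. Let go, it springs out and catches the rod at the next stop; between stops it stays nearly 0.004 in.
- rod (a joint): How far the rod is drawn out of the handle, in m: 0 = closed (start), 0.070 = first stop (a notch only, passed if the button is held in), 0.140 = second stop, which is also the end of the travel. The button can spring out fully only at a stop (closed, first, second), and then locks the rod.
- head (a point): Middle of the back face of the brush head, on the rod's axis, 70 mm ahead of the button when closed and 210 mm at the second stop. The head is a dark nylon block 30 mm long, 72 mm wide and 22 mm high with 22 mm bristles below.
- jar: Empty glass jar with a steel screw lid, 84 mm across, 135 mm tall. Origin: centre of its underside. Leave it alone.
- bowl_a: White melamine bowl, 120 mm across, 55 mm high. Origin: centre of its underside. Leave it alone.
- bowl_b: The other white melamine bowl, 120 mm across, 55 mm high. Origin: centre of its underside. Leave it alone.
- spoon_rest: Ceramic spoon rest, a shallow round dish 104 mm across and 16 mm high with a short tongue (to 73 mm from the centre). Origin: centre of its underside. Leave it alone.

How it is judged:
By the outcome, as a careful person would: the job done as asked, in the order asked, and still so for the second after the job is handed in, while the arm keeps its last pose, push and grip.
It also fails if it takes over 45 s, if anything falls off the work surface, if the arm or the gripper's body presses on something with over 40 N, if the wrist force passes 120 N, or if a joint passes its speed limit or range.

## Working session

There is one attempt and no reset: what is moved stays moved. The work goes in short steps, each a Python script; the robot and the scene stay as the last script left them, time stands still between calls to the robot, and variables do not carry over. Pictures are saved under pics/ and viewed, at most 10 in all, crops included, and the job is handed in when it is done.

```bash
ls; mkdir -p pics
cat > h.py <<'E'
from cell import robot, grip, kin, viewer
import numpy as np, cv2
from scipy.spatial.transform import Rotation as Ro
def snap(n,f=None):
    im=viewer.read_camera(n)
    if f: cv2.imwrite('pics/'+f,cv2.cvtColor(im,cv2.COLOR_RGB2BGR))
    return im
def world(c,info):
    return np.array(info["R"]).T@(np.array(c)-np.array(info["t"]))
def find(name,cam):
    i=viewer.camera_info(cam)
    return [(round(d["confidence"],2),world(d["at"],i).round(1)) for d in viewer.pinpoint(name,cam)[:3]]
E
python3 - <<'E'
from h import *
for c in ("scene","side","wrist"):
    snap(c,c+"0.png")
    for n in ("tray","notch","brush","handle_mid","button_face","head","jar","bowl_a","spoon_rest"): print(c,n,*find(n,c))
a=[cv2.imread(f'pics/{c}0.png') for c in("scene","side","wrist")]
a=[cv2.resize(x,(400,300)) for x in a]+[np.zeros((300,400,3),np.uint8)]
cv2.imwrite('pics/all0.png',np.vstack([np.hstack(a[:2]),np.hstack(a[2:])]))
s=robot.observe();print(s)
E
```

```text
pics
scene tray (0.94, array([514.4,   3.3,   1.4]))
scene notch (0.86, array([704.8, -85.4,  35.4]))
scene brush (0.58, array([647.9, -58. ,  25.9]))
scene handle_mid (0.61, array([611.3, -37. ,  39.7]))
scene button_face (0.49, array([ 490.8, -228.3,    1.9])) (0.46, array([659. , -38.6,  43. ]))
scene head (0.88, array([710. , -88. ,  38.2]))
scene jar (0.85, array([ 358.6, -147. ,    1.6]))
scene bowl_a (0.97, array([ 5.081e+02,  2.571e+02, -2.000e-01])) (0.91, array([ 4.880e+02, -2.267e+02, -1.000e-01]))
scene spoon_rest (0.9, array([712.9, 161.8,   1.8]))
side tray (0.73, array([512.4,   7.5,  -1.4]))
side notch (0.9, array([702.6, -81.9,  32.7]))
side brush (0.73, array([643.6, -54.8,  27.7]))
side handle_mid (0.56, array([615.5, -38.2,  46.6]))
side button_face (0.21, array([505.5, 257.6,  -2.4]))
side head (0.85, array([712.9, -86.9,  43. ]))
side jar (0.78, array([ 359.3, -144.6,    2.7]))
side bowl_a (0.86, array([ 4.840e+02, -2.274e+02, -3.000e-01])) (0.72, array([504.9, 255.2,  -2.2]))
side spoon_rest (0.84, array([708.8, 165.1,   1.2]))
wrist tray (0.72, array([5.189e+0
[... 567 characters left out ...]
 -0.01160599,  1.60266239,  0.00600495,
        1.07143611, -0.05628573]), 'joint_velocities': array([ 9.56796551e-04, -1.35300498e-04,  1.98658240e-03,  1.18277789e-03,
       -1.55764413e-03,  1.96475339e-04,  1.92180182e-05]), 'joint_torque': array([ 1.14949999e-03, -5.20410991e+01, -1.17671801e-02, -2.44048709e+01,
       -5.65563852e-02,  1.13220268e-02,  3.32797777e-05]), 'tcp_pos': array([ 6.50016822e+02, -4.89730416e-02,  2.14615022e+02]), 'tcp_rot': array([2.22146981e+00, 2.22133188e+00, 2.73539480e-06]), 'contact_force': array([ 0.38599157, -0.55475111,  0.64299071]), 'wrist_torque': array([-0.02067428, -0.01482394, -0.02614063]), 'grip_force': 0.0, 'grip_width': 1.004429546366758}
```

View pics/all0.png

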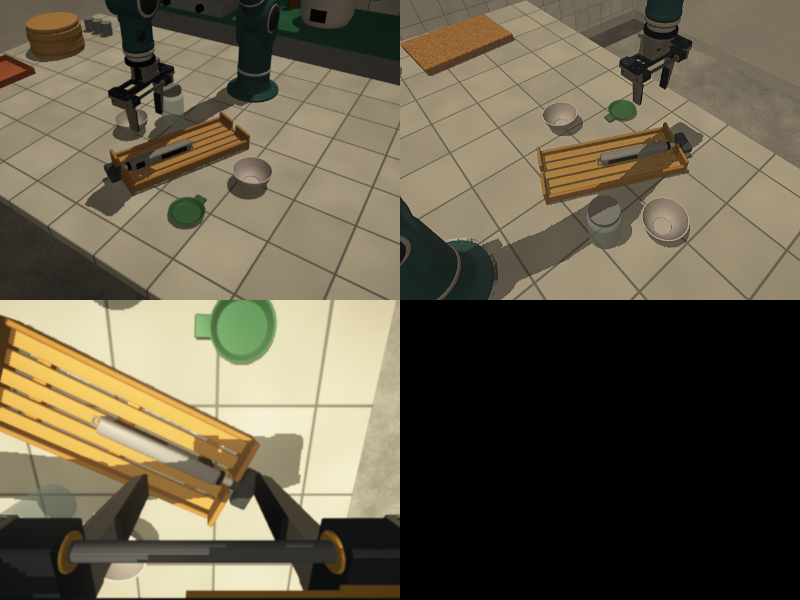

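The wrist view (lower left) shows the grey handle lying along the tray, with the black button on its far side near (200,470). The head is outside the end board at about (243,490). The tray yaw is about -25.6° and the button is near (660,-42). I'll go above it and look from close by.

```bash
cat >> h.py <<'E'
def rot(yaw): # yaw of tray x; tool y along tray +y
    u=np.array([np.cos(yaw),np.sin(yaw),0]);n=np.array([-u[1],u[0],0])
    return Ro.from_matrix(np.array([-u,n,[0,0,-1]]).T).as_rotvec(),u,n
def axis_fit(mask,info,z):
    "min-area rectangle of the mask projected on the plane z: centre, yaw, length, width"
    v,w=np.nonzero(mask);K=np.array(info["camera_matrix"]);R=np.array(info["R"]);t=np.array(info["t"])
    d=(R.T@np.linalg.inv(K)@np.vstack([w,v,np.ones(len(v))]));c=-R.T@t
    P=(c[:,None]+d*((z-c[2])/d[2]))[:2].T.astype(np.float32)
    q=np.median(P,0);ev=np.linalg.eigh(np.cov(P.T))[1][:,1];ev*=np.sign(ev[0])
    return P,q,np.arctan2(ev[1],ev[0]),cv2.minAreaRect(P)
E
python3 - <<'E'
from h import *
r,u,n=rot(np.radians(-25.6))
robot.movep([625,-45,190],r)
im=snap("wrist","w1.png")
for nme in ("tray","notch","brush","handle_mid","button_face","head"): print(nme,*find(nme,"wrist"))
i=viewer.camera_info("wrist")
for d in viewer.silhouettes("brush","wrist")[:2]:
    P,q,y,rc=axis_fit(d["mask"],i,50);print(d["confidence"],d["mask"].sum(),q,np.degrees(y),rc)
for d in viewer.silhouettes("tray","wrist")[:1]:
    P,q,y,rc=axis_fit(d["mask"],i,40);print("tray",q,np.degrees(y),rc)
print(robot.observe()["joints"],robot.observe()["t"])
E
```

```text
tray (0.38, array([647.8, -58.7,  22.7]))
notch (0.73, array([705. , -85.3,  26.4]))
brush (0.94, array([647.3, -57.6,  26.5]))
handle_mid (0.59, array([616.7, -42. ,  37.5]))
button_face (0.66, array([662.1, -42.9,  43.1]))
head (0.63, array([709.9, -92.9,  41. ]))
0.64 11283 [598.51263  -31.838976] -25.86922597414417 ((607.8636474609375, -41.46179962158203), (70.40330505371094, 291.06024169921875), 66.16099548339844)
tray [561.8575   -19.712112] -26.00883646922082 ((587.103515625, -26.519241333007812), (173.35025024414062, 282.10107421875), 64.4604263305664)
[ 0.19425266  0.46924011 -0.23615125  1.67394516  0.12505021  1.01318366
  1.04043383] 2.975
```

View pics/w1.png

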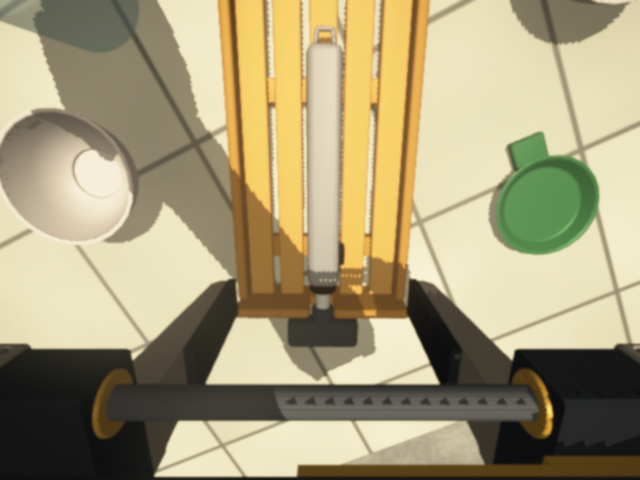

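The close view shows the handle upright in the picture (columns 307–341, rows 45–285). That makes it parallel to the tool, so yaw -25.6° holds. The button is at (341,253) and the head is just off the end board, with its rear edge at row 319. I'll convert these pixels into positions.

Run:
```python
from h import *
r,u,n=rot(np.radians(-25.6))
i=viewer.camera_info("wrist");K=np.array(i["camera_matrix"]);R=np.array(i["R"]);t=np.array(i["t"]);c=-R.T@t
def px(w,v,z):
    d=R.T@np.linalg.inv(K)@[w,v,1];return c+d*(z-c[2])/d[2]
o=np.array([515,6,0])
for nm,a in dict(topL=(307,150,58),topR=(341,150,58),rear=(324,45,58),rearb=(324,45,42),front=(323,285,50),bt=(342,243,47),bb=(342,264,47),head=(322,319,53),brd=(360,317,60)).items():
    p=px(*a);print(nm,p.round(1),"u",round((p-o)@u,1),"n",round((p-o)@n,1))
for p in ([647.5,-58,26],[661.5,-43,43]): print(((p-o)@u).round(1),((p-o)@n).round(1))
im=cv2.imread('pics/w1.png')[225:345,270:370];cv2.imwrite('pics/w1c.png',cv2.resize(im,None,fx=5,fy=5,interpolation=cv2.INTER_CUBIC))
```

```text
topL [557.  -27.3  58. ] u 52.2 n -11.9
topR [569.3  -1.6  58. ] u 52.2 n 16.6
rear [492.1  19.3  58. ] u -26.4 n 2.2
rearb [489.1  20.9  42. ] u -29.8 n 2.2
front [677.6 -70.   50. ] u 179.5 n 1.8
bt [647.6 -35.8  47. ] u 137.7 n 19.6
bb [666.9 -44.6  47. ] u 158.9 n 20.0
head [709.1 -86.1  53. ] u 214.9 n 0.8
brd [719.4 -50.3  60. ] u 208.6 n 37.6
147.1 -0.5
153.3 19.1
```

View pics/w1c.png

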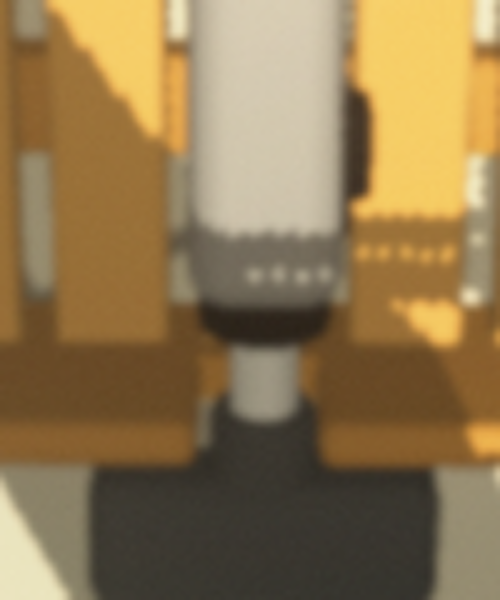

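The crop agrees: the button spans rows 242–265, which puts its centre at tray u≈149, and the handle axis is at n≈2. Now I'll descend, pinch the button gently and check the width.

```bash
cat >> h.py <<'E'
r0,u,n=rot(np.radians(-25.6)); O=np.array([515,6,0.])
def T(a,b,z): return O+a*u+b*n+np.array([0,0,z])
def st(tag=""):
    s=robot.observe();p=s["tcp_pos"]-O;F=s["contact_force"]
    print(tag,"t%.2f u%.1f n%.1f z%.1f | Fu %.1f Fn %.1f Fz %.1f | grip %.1f mm %.1f N"%(s["t"],p@u,p@n,p[2],F@u,F@n,F[2],s["grip_width"]*92,s["grip_force"]));return s
E
python3 - <<'E'
from h import *
grip(0.62,14)
robot.movep(T(149,4,110),r0); st("above")
robot.servo_line(T(149,4,31),feed=60); st("down")
grip(0.45,14); st("near")
grip(0.0,14); robot.hold(0.2); st("gripped")
E
```

```text
above t4.08 u148.4 n4.0 z109.6 | Fu 0.3 Fn 0.1 Fz 0.6 | grip 57.2 mm 0.0 N
down t5.54 u149.4 n4.1 z31.5 | Fu 0.2 Fn 1.1 Fz -0.2 | grip 56.8 mm 0.0 N
near t5.97 u149.1 n4.0 z31.1 | Fu -0.4 Fn -0.4 Fz 0.6 | grip 41.3 mm 0.0 N
gripped t6.48 u149.1 n3.4 z31.1 | Fu -0.2 Fn -3.3 Fz 2.5 | grip 30.2 mm 14.0 N
```

Width 30.2 mm, so the button is fully in. I'll draw steadily back.

Run:
```python
from h import *
s=robot.observe()["tcp_pos"]; b=3.7
for a in (149-30,149-130):
    robot.servo_line(T(a,b,31),feed=40); st("pull")
a=19
for k in range(14):
    a-=2.5; robot.servo_line(T(a,b,31),feed=25); s=st("step")
    if s["contact_force"]@u>8: break
snap("wrist","w2.png"); snap("scene","s2.png")
for nme in ("brush","handle_mid","button_face","head"): print(nme,[((p-O)@u).round(1) for c,p in find(nme,"wrist")],[((p-O)@u).round(1) for c,p in find(nme,"scene")])
```

```text
pull t7.38 u118.2 n4.4 z31.1 | Fu -0.2 Fn 2.6 Fz 1.8 | grip 30.5 mm 14.0 N
pull t10.03 u19.1 n3.7 z31.0 | Fu 4.3 Fn 0.4 Fz 0.8 | grip 30.3 mm 14.0 N
step t10.28 u16.4 n3.7 z31.0 | Fu 3.6 Fn 1.4 Fz -0.0 | grip 30.5 mm 14.0 N
step t10.53 u13.8 n3.7 z31.0 | Fu 3.9 Fn 0.1 Fz 0.8 | grip 30.5 mm 14.0 N
step t10.78 u11.3 n3.7 z31.0 | Fu 3.9 Fn 0.9 Fz 1.1 | grip 30.2 mm 14.0 N
step t11.03 u8.8 n3.7 z31.0 | Fu 3.1 Fn 1.0 Fz 1.1 | grip 30.2 mm 14.0 N
step t11.28 u6.4 n3.7 z31.0 | Fu 3.3 Fn 0.5 Fz 1.5 | grip 30.5 mm 14.0 N
step t11.53 u3.9 n3.7 z31.0 | Fu 3.6 Fn 1.2 Fz 1.0 | grip 30.0 mm 14.0 N
step t11.78 u1.4 n3.7 z31.0 | Fu 4.2 Fn 0.6 Fz 1.0 | grip 30.7 mm 14.0 N
step t12.03 u-0.3 n3.8 z31.0 | Fu 5.3 Fn 1.2 Fz -1.2 | grip 30.4 mm 14.0 N
step t12.28 u-0.6 n3.8 z31.3 | Fu 11.0 Fn 0.5 Fz -3.8 | grip 30.0 mm 14.0 N
brush [np.float64(0.7)] [np.float64(-0.3), np.float64(-115.0)]
handle_mid [np.float64(-36.5)] [np.float64(-43.0)]
button_face [] []
head [] [np.float64(208.2), np.float64(-1.5)]
```

View pics/w2.png

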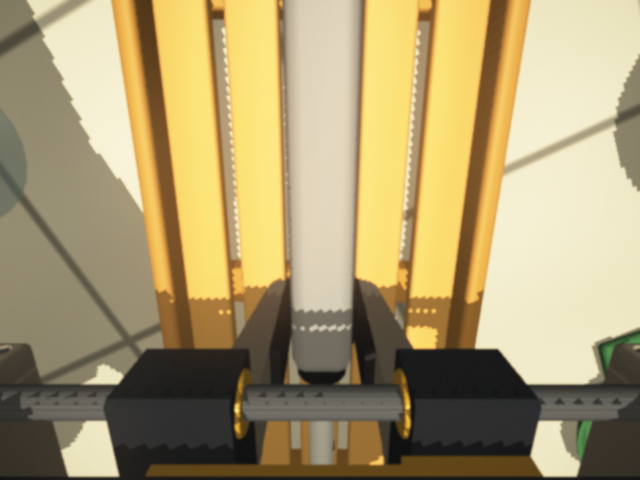

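The draw met the end stop after 149.7 mm of motion, which is 140 mm of travel plus a gap of about 10 mm, and the force rose to 11 N. I'll ease the pull a little, let the button go and look at it from above.

Run:
```python
from h import *
robot.servo_line(T(-2,3.8,31),feed=20); st("ease")
grip(0.45); robot.hold(0.2); st("rel")
grip(0.62); st("open")
robot.servo_line(T(-1,3.8,110),feed=120)
robot.movep(T(-25,3,190),r0); st("up")
im=snap("wrist"); cv2.imwrite('pics/w3.png',cv2.resize(cv2.cvtColor(im[150:400,200:500],cv2.COLOR_RGB2BGR),None,fx=2.4,fy=2.4))
for nme in ("brush","handle_mid","button_face","head"): print(nme,[((p-O)@np.array([u,n,[0,0,1]]).T).round(1) for c,p in find(nme,"wrist")])
```

```text
ease t13.03 u-0.5 n3.6 z31.1 | Fu 7.2 Fn 1.4 Fz -1.8 | grip 30.2 mm 14.0 N
rel t13.60 u-2.5 n3.6 z30.8 | Fu 0.2 Fn 0.7 Fz -0.1 | grip 41.5 mm 0.0 N
open t14.03 u-2.0 n3.8 z31.0 | Fu 0.5 Fn 0.1 Fz 0.1 | grip 57.2 mm 0.0 N
up t15.26 u-25.0 n3.0 z190.3 | Fu 0.1 Fn 0.2 Fz 0.3 | grip 56.9 mm 0.0 N
brush [array([-0.5, -4.1, 22.4])]
handle_mid [array([-36.8,  -4.2,  39.7]), array([109.4, 229. ,  -2.7])]
button_face [array([ 1.1, 17.5, 44.6])]
head [array([212.5,  -2.7,  41.3])]
```

View pics/w3.png

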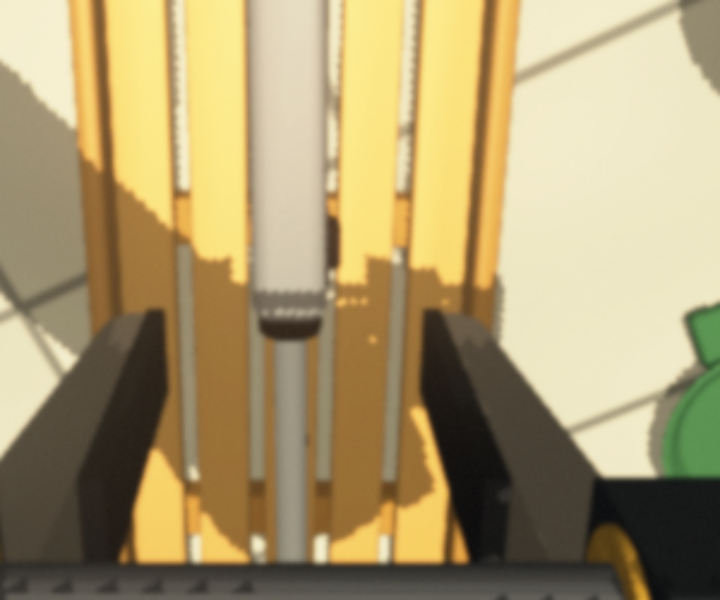

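The button (crop (333,242)) stands about 5.5 mm out again, so it is locked. The rod is out, and the networks put the head 212 mm ahead of the button. Next I'll regrip at the balance point, ease forward 10 mm and lift.

Run:
```python
from h import *
robot.movep(T(-41,0.5,110),r0)
robot.servo_line(T(-41,0.5,30.5),feed=70); st("down")
grip(0.42,18); grip(0.0,18); robot.hold(0.2); s=st("grip")
b=(s["tcp_pos"]-O)@n
robot.servo_line(T(-30.5,b,30.5),feed=30); st("eased")
robot.servo_line(T(-30.5,b,55),feed=30); st("lift1")
robot.servo_line(T(-30.5,b,150.5),feed=60); robot.hold(0.5); st("lift2")
a=[]
for c in ("side","scene"):
    a.append(cv2.cvtColor(snap(c),cv2.COLOR_RGB2BGR))
    for nme in ("brush","handle_mid","button_face","head","jar","bowl_a","spoon_rest"): print(c,nme,*find(nme,c))
cv2.imwrite('pics/end.png',np.vstack([x[100:400] for x in a]))
```

```text
down t17.22 u-40.7 n0.7 z30.9 | Fu 0.3 Fn -0.5 Fz -1.4 | grip 57.0 mm 0.0 N
grip t18.17 u-41.0 n0.6 z30.5 | Fu -0.3 Fn 0.7 Fz 1.2 | grip 30.1 mm 18.0 N
eased t18.67 u-32.1 n0.5 z30.5 | Fu -4.6 Fn 0.1 Fz 4.9 | grip 29.7 mm 18.0 N
lift1 t19.63 u-30.6 n0.5 z54.9 | Fu 0.1 Fn -1.0 Fz -3.6 | grip 29.9 mm 18.0 N
lift2 t21.88 u-30.5 n0.7 z150.5 | Fu 0.3 Fn 0.9 Fz -3.4 | grip 29.7 mm 18.0 N
side brush (0.6, array([523.1,   0.9, 147.2]))
side handle_mid (0.76, array([491. ,  21.3, 166.7])) (0.65, array([ 358.1, -145.4,    0.6]))
side button_face
side head (0.7, array([713.7, -86.6, 162.6]))
side jar (0.89, array([ 365.1, -141.4,    3.2]))
side bowl_a (0.9, array([ 488. , -228.6,   -1.2])) (0.9, array([5.051e+02, 2.572e+02, 1.000e-01])) (0.62, array([ 361. , -144.9,    1.5]))
side spoon_rest (0.97, array([709.5, 163.9,   2.2])) (0.19, array([523. ,   3.4, 146.3]))
scene brush (0.63, array([522.6,  -3.8, 148.5]))
scene handle_mid (0.87, array([487.2,  21.7, 158.4])) (0.31, array([ 5.156e+02,  7.400e+00, -1.000e-01]))
scene button_face (0.44, array([534.5,  20.8, 164.2]))
scene head (0.71, array([714.9, -88.5, 160.7])) (0.62, array([713.2, 164.5,  -2.1]))
scene jar
scene bowl_a (0.71, array([ 490.9, -228. ,    3.2])) (0.7, array([505.4, 254.8,  -1.7])) (0.44, array([704. , -83.1,  34.4]))
scene spoon_rest (0.6, array([713.5, 167.1,   1.6]))
```

View pics/end.png

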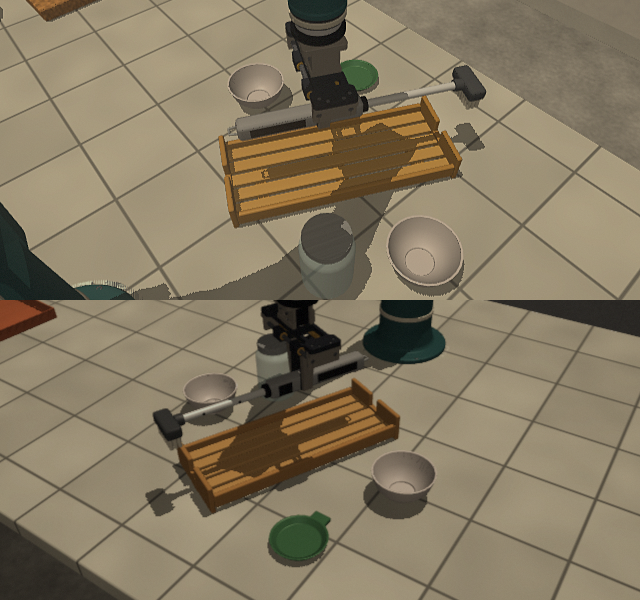

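The picture shows the brush held level above the tray, with the head clear of the notch at (468,83) in the upper view. Head to button measures about 210 mm, so it is at the second stop. The jar, bowls and spoon rest have not moved. I'll hand it in.

```bash
python3 -c "
from h import *
st(); print(robot.job_done())"
```

```text
t22.68 u-30.5 n0.6 z150.5 | Fu 0.2 Fn -0.1 Fz -3.6 | grip 30.0 mm 18.0 N
the job is handed in; nothing more can be done
None
```

I handed the job in at 22.7 s: the brush is locked at the second stop and held level about 120 mm above the tray floor, with an 18 N grip, and the jar, bowls and spoon rest were left where they stood.

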